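Press the stone case's glass lid shut with a dusted rubber punch

ROBOT

A 7-joint arm with a two-finger parallel gripper is mounted at the origin on a cart in front of the work surface, level with it; the furniture and walls round the work are solid. World frame = base frame: x ahead of the robot, y to its left, z up, the work surface at z = 0. Lengths are in mm, angles in rad, forces in N, time in s.
With the tool pointing down it reaches from about 425 to 925 mm from the base axis. Payload 6.8 kg.
Tool frame: the origin (TCP) lies at the centre of the arm's flange, where the gripper is bolted on; the fingertips stand 173 mm ahead of it and the grasp point (between the pads) lies 155 mm ahead of it; z points along the fingers, y is the direction in which the jaws open and shut (so a half turn about z gives the same grasp; the last joint's range is limited). The gripper opens to 85 mm and grips with 20 to 120 N. Pads are 22 mm wide; open, the fingers measure 114 mm over their backs; the gripper's body (76 mm by 85 mm) begins 54 mm behind the grasp point. The pads swing forward as they close: fully open they stand 13 mm farther back than shut.
Start: joints at [1.192, 0.477, 0.022, 1.555, -0.011, 1.109, -0.083], TCP at [180.569, -650.413, 404.708] pointing down, gripper open.
Joint ranges: [-2.96, 2.96], [-0.34, 2.1], [-1.41, 1.46], [0.24, 2.44], [-1.37, 4.51], [0.17, 1.92], [-2.96, 2.96]. Speed limits (rad/s): [2.39, 2.39, 3.14, 3.14, 3.14, 3.14, 3.14].

INTERFACE

Orientations are given as [roll, pitch, yaw] about the fixed x, y, z axes, in that order (R = Rz(yaw) Ry(pitch) Rx(roll)).
In Python, from plant import arm gives the robot as it stands.
- The arm moves only by the tool servo_tool, never from a script. Its argument "increments" is a list that holds one entry, the list of rows, each a list of 5 numbers: the finger opening in m, from 0 to 0.0854, then the shift along the tool's x, y, z in m, then the turn about the tool's z in rad. A call has 1 to 12 rows; each row is the pose to reach, as a shift and turn from the pose commanded when the call began, along the tool's axes at that moment; what a row does not reach only later rows make up. A row lasts 1/8 s, in which the tool goes at most 62.5 mm and 10.7 degrees, less where a joint would pass 70% of its speed; a pose out of reach is approached as far as the arm can. A call with a gripper value outside its range is refused whole. The fingers move at their own pace and stop on an object; "newtons" is the grip in N (left out, the last holds). Time passes only in rows, so rows that repeat a pose let the fingers close. It gives the time, the measured TCP pose, the force and the opening at its end, in the units of the state.
- arm.get_obs(): the state, without advancing time (a new reading comes with each control period).
- arm.get_image(name): name is "scene" or "top" or "wrist"; returns (picture, depth): 420x560x3 uint8, red, green, blue; 420x560 float32, mm along the optical axis (not along the pixel's ray), 0 where there is no reading.
- arm.camera_params(name): a dict with "fx", "fy", "cx", "cy" (pixels), "world_to_cam" (4x4, takes a point from world to camera coordinates). Camera axes: x right, y up, looking along -z (the intrinsics and any distortion apply to the point x, -y, -z); pixel columns grow to the right and rows downward; lengths in mm; the calibration is good to about 2 mm. A picture is of the moment at which its call begins: read the wrist's pose just before it. camera_params takes no time and is no camera call; for the wrist camera it gives the pose at the moment of the call.
- arm.close_job(): hands the job in, once; it reports no verdict.
Trained networks look in the newest picture that a camera, given by its name, has taken for a name from the list of things; names that differ only in an ending like _2 or _b are one class to them, and where a whole thing is asked for, a point or a joint stands for the part that bears it (a point fixed in the world has none). Each returns a list of dicts, best first, with "score" (0 to 1); they miss things now and then, are a little off and sometimes report something else, mostly with a low value. They report only what shows in the picture. A call takes as long as a camera call. They do not tell look-alikes from the thing itself.
- arm.regions_of(camera, target): "region" (420x560 bool, what is visible of it).
- arm.landmark_of(camera, target): "at" ([x, y, z] in mm, in world coordinates, good to about 4 mm: a listed point, or the origin of a listed thing).
The state is a dict: "time_s": time; "q": joint angles; "dq": joint speeds; "joint_efforts": joint torques, N m; "position": TCP position; "eef_rot": TCP orientation; "contact_force": force on the tool from outside, world axes, zero at the start; "torque": the same for the moment, N m; "grip_width": opening from 0.0 (shut) to 1.0 (fully open).
Only numpy, scipy, OpenCV 4.12 (cv2) and the standard library are available. Lean on these libraries where they do the work, as an engineer would, in place of code of your own. Each camera call takes 0.05 s, during which the arm holds its last target. There are 200 camera calls.

TASK

Close the glass-lidded stone case without touching the case with the gripper: take the black rubber hand punch from the black board, dip its lower end into the white dusting pot, then use that end to press the glass lid fully shut. Press gently, for the glass cracks at 15 N. Then stand the punch back upright on the black board and let go; leave the pot, the pearl dish and the graver where they are.

Things in the scene. Friction and masses are not known exactly. Their poses are not given: they have to be found in the camera images.
- punch: black rubber-headed hand punch, a plain upright cylinder 20 mm in diameter and 60 mm tall, about 60 g, loose, standing on the black board. Origin: centre of its lower end face (the end to be dipped and pressed with); z runs up its length.
- board: black board, fixed, 100 mm (its x) by 125 mm (its y), 19 mm thick, the resting place of the punch. Origin: centre of its underside; top face at z = 19 mm.
- pot: small open white ceramic dusting pot, loose, about 0.3 kg: 68 mm across and 30 mm high, mouth 60 mm across inside, a grey felt pad in the bottom whose top is 9 mm above the underside. Origin: centre of its underside, z up. Dipped means that the end of the punch is at least 10 mm below the rim.
- case: dark wooden case with coloured stones inside, 100 mm (its x) by 120 mm (its y), 35 mm high; origin: centre of its underside, 14 mm above the bench; z up. It cannot slide or turn; it stands on a soft grey cushion that starts to yield at about 5 N downward and gives up to 8 mm at about 12 N, beyond which it is hard. It carries the glass lid.
- lid_edge (a point): middle of the free edge, top face, of the brass-framed glass lid (100 by 120 mm, 5 mm thick), on the case's -x side. The lid is hinged along the case's +x top edge (hinge line at x = +50 mm, z = +35 mm in the case's frame, along y); shut, its top lies 40 mm above the case's underside. The glass cracks at 15 N.
- lid (a joint): angle of the glass lid in rad: 0 is fully shut (flat on the case), it grows as the free edge rises; it starts 0.45 to 0.8 open. The stiff hinge (0.15 N m) holds the lid wherever it is left; about 3 to 4 N straight down above the middle of the case moves it.
- pearl_dish: clear glass dish with pearls, 76 mm across, 22 mm high, loose bystander. Origin: centre of its underside.
- engraver: graver, a thin pen-like steel tool with a dark handle, 13 x 170 x 13 mm, loose bystander lying flat. Origin: centre of its underside; y along its length.
Mind the look-alikes: they are no part of the job. What is shaped like the pot but pink, red or yellow is not meant.

How it is judged:
By the outcome, as a careful person would: the job done as asked, in the order asked, and still so for the second after the job is handed in, with the robot touching nothing.
It also fails if it takes over 64 s, if anything falls off the work surface, if the arm or the gripper's body presses on something with over 40 N, if the wrist force passes 120 N, or if a joint passes its speed limit or range.

## Working session

There is one attempt and no reset: what is moved stays moved. The work goes in short steps, Python scripts to look and compute and a tool call to move; the robot and the scene stay as the last step left them, time stands still between calls to the robot, and variables do not carry over. Pictures are saved under pics/ and viewed, about 8 in all and at most 12, crops included, and the job is handed in when it is done.

Besides the shell and the picture viewer there is one more tool, called by a JSON object that holds its "method" and its "body". servo_tool: Moves the arm, as the interface text tells. Its arguments: {"type":"object","properties":{"increments":{"type":"array","items":{"type":"array","items":{"type":"array","items":{"type":"number"}}}},"newtons":{"type":"number"}},"required":["increments"]}

```bash
mkdir -p pics; cat > h.py <<'E'
import numpy as np, cv2
from plant import arm
def snap(cam,fn=None):
    im,d=arm.get_image(cam); p=arm.camera_params(cam)
    if fn: cv2.imwrite('pics/'+fn,cv2.cvtColor(im,cv2.COLOR_RGB2BGR))
    return im,d,p
def cloud(d,p):
    v,u=np.mgrid[0:d.shape[0],0:d.shape[1]]
    P=np.stack([(u-p['cx'])/p['fx']*d,-(v-p['cy'])/p['fy']*d,-d,np.ones_like(d)],-1)
    return (P@np.linalg.inv(np.array(p['world_to_cam'])).T)[...,:3]
E
python3 - <<'E'
from h import *
o=arm.get_obs(); print({k:np.round(o[k],3) for k in o})
ims=[]
for c in ['scene','top']:
    im,d,p=snap(c); ims.append(im); np.savez(f'/tmp/{c}.npz',im=im,d=d,C=cloud(d,p))
    print(c,{k:np.round(p[k],2).tolist() for k in p})
    for t in ['punch','board','pot','case','lid_edge','pearl_dish','engraver']:
        print(c,t,[(round(r['score'],2),np.round(r['at']).tolist()) for r in arm.landmark_of(c,t)][:4])
    cv2.imwrite(f'pics/{c}0.png',cv2.cvtColor(im,cv2.COLOR_RGB2BGR))
E
```

```text
{'time_s': np.float64(0.0), 'q': array([ 1.192,  0.478,  0.022,  1.556, -0.011,  1.109, -0.083]), 'dq': array([-0.001, -0.002,  0.001, -0.001, -0.001, -0.   , -0.002]), 'joint_efforts': array([-0.0000e+00, -5.9646e+01,  1.6070e+00, -2.8120e+01,  1.2000e-02,
        9.0000e-03,  0.0000e+00]), 'position': array([ 180.524, -650.12 ,  403.722]), 'eef_rot': array([-3.14 ,  0.   ,  0.271]), 'contact_force': array([ 0.228,  0.76 , -0.406]), 'torque': array([0.008, 0.03 , 0.006]), 'grip_width': np.float64(1.0)}
scene {'fx': 443.46, 'fy': 443.46, 'cx': 276.72, 'cy': 207.34, 'world_to_cam': [[0.49, -0.87, 0.01, -410.08], [0.35, 0.21, 0.91, -246.06], [-0.8, -0.44, 0.41, -465.65], [0.0, 0.0, 0.0, 1.0]]}
scene punch [(0.69, [486.0, -22.0, 18.0]), (0.29, [477.0, -17.0, -2.0])]
scene board [(0.81, [477.0, -17.0, -0.0])]
scene pot [(0.74, [384.0, -206.0, 5.0]), (0.72, [470.0, -151.0, -1.0]), (0.71, [488.0, -278.0, -4.0]), (0.71, [605.0, 4.0, 1.0])]
scene case [(0.66, [652.0, -164.0, 9.0])]
scene lid_edge [(0.73, [625.0, -158.0, 108.0])]
scene pearl_dish [(0.81, [749.0, 39.0, -5.0])]
scene engraver []
top {'fx': 532.35, 'fy': 532.35, 'cx': 266.18, 'cy': 207.91, 'world_to_cam': [[-0.02, -1.0, -0.02, -118.58], [1.0, -0.02, 0.08, -575.34], [-0.08, -0.02, 1.0, -948.62], [0.0, 0.0, 0.0, 1.0]]}
top punch [(0.45, [492.0, -21.0, 21.0]), (0.38, [479.0, -20.0, -5.0])]
top board [(0.94, [478.0, -22.0, 3.0])]
top pot [(0.98, [384.0, -205.0, -2.0]), (0.79, [608.0, 8.0, 4.0]), (0.55, [469.0, -154.0, 0.0])]
top case [(0.76, [654.0, -165.0, 18.0])]
top lid_edge [(0.68, [622.0, -162.0, 112.0])]
top pearl_dish [(0.9, [756.0, 31.0, -2.0]), (0.58, [477.0, -21.0, -3.0])]
top engraver [(0.76, [771.0, -126.0, -3.0]), (0.59, [492.0, -278.0, 2.0])]
```

View pics/scene0.png

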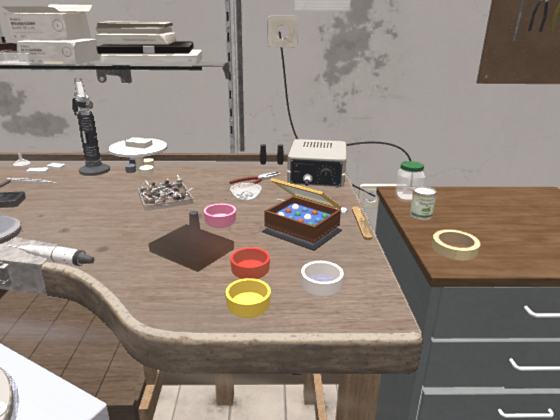

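View pics/top0.png

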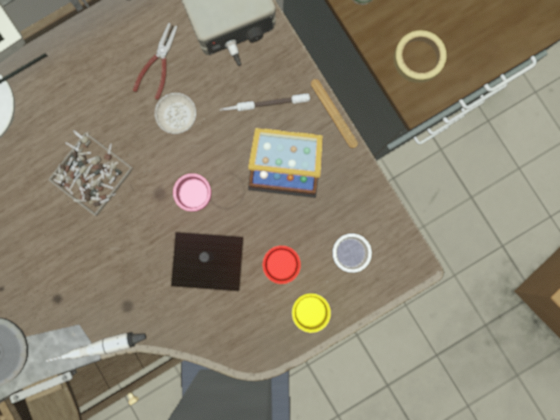

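The scene shows black punch on black board at scene (194,220) / top (204,257). There are four pot-shaped things: yellow, top (311,313); red, top (281,264); pink, top (191,192); white with a grey inside, top (352,253). Only the white one fits the description. I'll refine from depth and confirm with a crop.

```bash
python3 - <<'E'
from h import *
T=np.load('/tmp/top.npz'); C=T['C']; im=T['im']
def near(x,y,r,z0,z1,C=C): 
    m=(np.hypot(C[...,0]-x,C[...,1]-y)<r)&(C[...,2]>z0)&(C[...,2]<z1); return C[m]
for n in ['top','scene']:
    C=np.load(f'/tmp/{n}.npz')['C']
    for t,a in [('bench',(540,-80,40,-20,20)),('boardtop',(478,-20,40,8,30)),('punch',(490,-22,35,72,90)),('potrim',(490,-278,50,24,36))]:
        q=near(*a,C=C)
        print(n,t,len(q),np.round(np.median(q,0),1),np.round((q.min(0)+q.max(0))/2,1),np.round(np.ptp(q,axis=0),1))
for tgt in ['case','lid_edge','board','engraver','pearl_dish']:
    C=T['C']
    arm.get_image('top')
    for r in arm.regions_of('top',tgt)[:2]:
        m=r['region'].astype(np.uint8); q=C[(m>0)&(C[...,2]>-5)]
        if len(q)<20: continue
        rc=cv2.minAreaRect(q[:,:2].astype(np.float32)); z=q[:,2]
        A=np.c_[q[:,0]-654,q[:,1]+165,np.ones(len(q))]; s=np.linalg.lstsq(A,z,rcond=None)[0]
        print(tgt,round(r['score'],2),np.round(rc[0]),np.round(rc[1]),round(rc[2],1),'z',np.percentile(z,[2,50,98]).round(),'plane',s.round(3))
c=np.hstack([cv2.resize(im[215:290,315:390],(390,390),interpolation=3),cv2.resize(im[115:215,235:335],(390,390),interpolation=3)])
cv2.imwrite('pics/crop1.png',cv2.cvtColor(c,cv2.COLOR_RGB2BGR))
E
```

```text
top bench 1378 [541.6 -81.6   0.8] [540.1 -79.8   7.5] [78.3 78.5 25. ]
top boardtop 1396 [475.3 -20.3  19.4] [477.8 -19.4  21.4] [78.  78.5 15.6]
top punch 74 [488.2 -23.2  78.2] [487.5 -23.5  78.2] [15.5 15.8  7.4]
top potrim 295 [ 489.7 -285.9   30. ] [ 489.4 -280.9   29.4] [66.1 66.1 10.2]
scene bench 489 [ 5.45e+02 -8.30e+01 -5.00e-01] [539.7 -80.4   7.9] [78.9 75.4 23.9]
scene boardtop 649 [475.3 -25.1  18.1] [477.7 -19.9  22.8] [79.3 78.8 14.2]
scene punch 41 [484.  -24.1  76.1] [484.6 -22.9  75. ] [14.  15.2  5.5]
scene potrim 353 [ 485.1 -281.4   27.9] [ 487.8 -281.7   27.2] [68.2 67.3  6.3]
case 0.7 [ 609. -156.] [125. 223.] 82.2 z [ 32.  73. 112.] plane [-3.9200e-01  4.6000e-02  7.3617e+01]
lid_edge 0.68 [ 609. -157.] [124. 223.] 82.1 z [ 55.  85. 113.] plane [-1.131  0.149 97.393]
board 0.95 [476. -49.] [188. 106.] 83.6 z [15. 19. 23.] plane [  0.131  -0.426 108.243]
engraver 0.6 [ 656. -114.] [136. 294.] 76.9 z [ 0. 11. 16.] plane [-3.48900e+00 -4.07000e-01  4.34056e+02]
pearl_dish 0.81 [633. -30.] [348.  72.] 29.0 z [ 1.  8. 24.] plane [ -1.468  -1.034 372.376]
pearl_dish 0.5 [ 602. -159.] [119. 211.] 82.2 z [ 55.  86. 113.] plane [-1.073  0.152 96.567]
```

View pics/crop1.png

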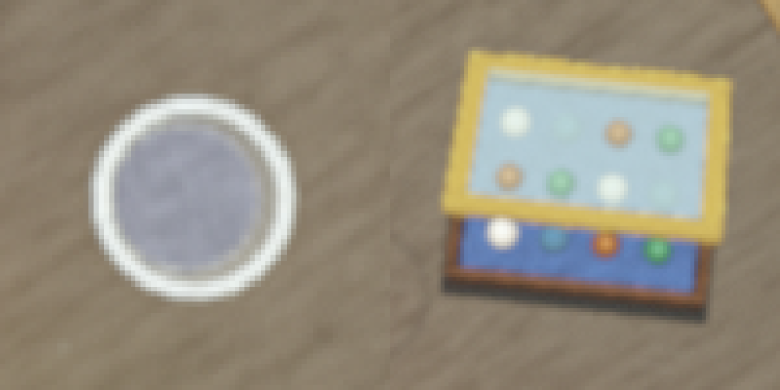

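The crop confirms it: white pot with grey felt, centred at top (352,253), world about (489,-281). The lid is open about 0.63 rad and the case yaw is about -0.13. The punch is at about (488,-23). I'm going above the punch and turning to the case yaw.

{"method": "servo_tool", "body": {"increments": [[[0.0854, 0.039, -0.044, 0, 0.03], [0.0854, 0.077, -0.087, 0, 0.07], [0.0854, 0.116, -0.131, 0, 0.1], [0.0854, 0.155, -0.174, 0, 0.13], [0.0854, 0.193, -0.218, 0, 0.17], [0.0854, 0.232, -0.261, 0, 0.2], [0.0854, 0.27, -0.305, 0, 0.23], [0.0854, 0.309, -0.348, 0, 0.27], [0.0854, 0.348, -0.392, 0, 0.3], [0.0854, 0.387, -0.435, 0, 0.33], [0.0854, 0.426, -0.479, 0, 0.37], [0.0854, 0.464, -0.522, 0, 0.4]]], "newtons": 30}}

```text
time_s: 2.8
position: [488.6, -21.6, 405.1]
eef_rot: [3.141, -0.001, -0.131]
contact_force: [1.1, -0.8, 0.1]
grip_width: 1.0
```

{"method": "servo_tool", "body": {"increments": [[[0.0854, 0, 0, 0.03, 0], [0.0854, 0, 0, 0.06, 0], [0.0854, 0, 0, 0.06, 0], [0.0854, 0, 0, 0.06, 0]]]}}

```text
time_s: 3.3
position: [488.5, -23.4, 345.8]
eef_rot: [-3.141, -0.001, -0.13]
contact_force: [1.1, -1.1, 0.7]
grip_width: 0.998
```

```bash
python3 - <<'E'
from h import *
o=arm.get_obs(); print({k:np.round(o[k],3) for k in ['time_s','position','eef_rot','contact_force','q']})
im,d,p=snap('wrist','w1.png'); C=cloud(d,p)
m=(np.hypot(C[...,0]-488,C[...,1]+23)<35)&(C[...,2]>70)&(C[...,2]<90)
q=C[m]; print(len(q),np.median(q,0).round(1),((q.min(0)+q.max(0))/2).round(1),np.ptp(q,axis=0).round(1))
print([(round(r['score'],2),np.round(r['at']).tolist()) for r in arm.landmark_of('wrist','punch')])
E
```

```text
{'time_s': np.float64(3.3), 'position': array([488.494, -23.387, 345.759]), 'eef_rot': array([-3.141e+00, -1.000e-03, -1.300e-01]), 'contact_force': array([ 1.057, -1.097,  0.652]), 'q': array([ 0.242,  0.269, -0.373,  2.03 ,  0.128,  0.862, -1.903])}
517 [487.5 -21.8  77.7] [486.5 -21.8  75.2] [16.6 16.3 10.2]
[(0.88, [488.0, -22.0, 21.0])]
```

View pics/w1.png

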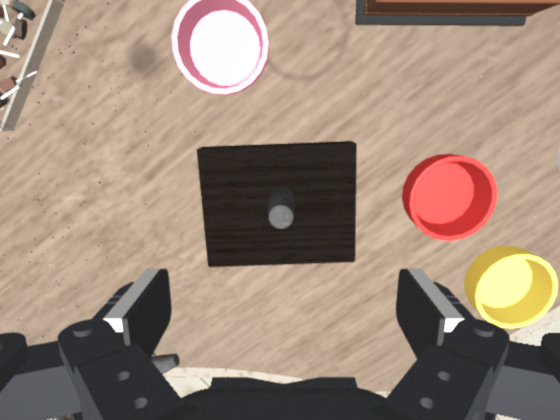

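The picture shows the punch at wrist (281,205), on the board and between the fingers. Descending and gripping.

{"method": "servo_tool", "body": {"increments": [[[0.0854, -0.001, -0.001, 0.04, 0], [0.0854, -0.001, -0.001, 0.08, 0], [0.0854, -0.001, -0.001, 0.11, 0], [0.0854, -0.001, -0.001, 0.13, 0], [0.0854, -0.001, -0.001, 0.13, 0], [0.03, -0.001, -0.001, 0.13, 0], [0.01, -0.001, -0.001, 0.13, 0], [0.01, -0.001, -0.001, 0.13, 0], [0.01, -0.001, -0.001, 0.13, 0], [0.01, -0.001, -0.001, 0.13, 0]]], "newtons": 35}}

```text
time_s: 4.65
position: [487.4, -22.2, 215.3]
eef_rot: [3.141, -0.001, -0.129]
contact_force: [-0.7, -0.6, 5.9]
grip_width: 0.223
```

{"method": "servo_tool", "body": {"increments": [[[0.01, 0, 0, 0, 0], [0.01, 0, 0, 0, 0]]]}}

```text
time_s: 4.9
position: [487.4, -22.2, 215.3]
eef_rot: [3.141, -0.001, -0.129]
contact_force: [-1.6, -0.8, 5.7]
grip_width: 0.224
```

{"method": "servo_tool", "body": {"increments": [[[0.01, 0, 0, -0.02, 0], [0.01, 0, 0, -0.06, 0], [0.01, 0.005, 0.036, -0.08, 0], [0.01, 0.012, 0.086, -0.08, 0], [0.01, 0.019, 0.136, -0.08, 0], [0.01, 0.025, 0.186, -0.08, 0], [0.01, 0.031, 0.231, -0.08, 0], [0.01, 0.035, 0.257, -0.08, 0], [0.01, 0.035, 0.257, -0.08, 0], [0.01, 0.035, 0.257, -0.08, 0]]]}}

```text
time_s: 6.15
position: [488.8, -280.5, 294.5]
eef_rot: [-3.141, 0.001, -0.128]
contact_force: [0.4, 1.0, -0.4]
grip_width: 0.225
```

```bash
python3 - <<'E'
from h import *
o=arm.get_obs(); print({k:np.round(o[k],3) for k in ['time_s','position','eef_rot','contact_force','grip_width']})
im,d,p=snap('wrist','w2.png'); C=cloud(d,p)
m=(np.hypot(C[...,0]-489,C[...,1]+281)<50)&(C[...,2]>24)&(C[...,2]<36)
q=C[m]; print(len(q),((q.min(0)+q.max(0))/2).round(1),np.ptp(q,axis=0).round(1))
for t in ['pot','punch']: print(t,[(round(r['score'],2),np.round(r['at']).tolist()) for r in arm.landmark_of('wrist',t)])
E
```

```text
{'time_s': np.float64(6.15), 'position': array([ 488.785, -280.518,  294.467]), 'eef_rot': array([-3.141e+00,  1.000e-03, -1.280e-01]), 'contact_force': array([ 0.407,  0.99 , -0.396]), 'grip_width': np.float64(0.225)}
2003 [ 489.1 -280.    28. ] [65.6 67.4  7.9]
pot [(0.97, [471.0, -154.0, 3.0]), (0.82, [486.0, -279.0, -0.0])]
punch [(0.62, [483.0, -280.0, 98.0])]
```

View pics/w2.png

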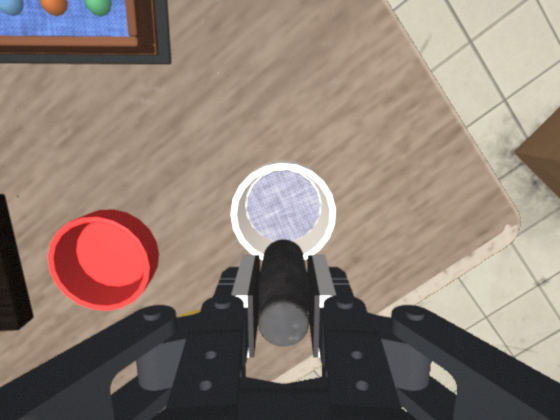

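The punch is held upright at wrist (283,290) and lined up with the white pot at (283,210). Dipping until the end is at z≈14, about 16 mm below the rim, and then lifting out.

{"method": "servo_tool", "body": {"increments": [[[0.01, 0, 0, 0.03, 0], [0.01, 0, 0, 0.06, 0], [0.01, 0, 0, 0.075, 0], [0.01, 0, 0, 0.084, 0], [0.01, 0, 0, 0.084, 0], [0.01, 0, 0, 0.084, 0], [0.01, 0, 0, 0.084, 0]]]}}

```text
time_s: 7.18
position: [489.1, -281.7, 211.5]
eef_rot: [3.141, -0.001, -0.129]
contact_force: [-0.5, 0.7, -0.5]
grip_width: 0.224
```

{"method": "servo_tool", "body": {"increments": [[[0.01, 0, 0, 0, 0], [0.01, 0, 0, -0.03, 0], [0.01, 0, 0, -0.08, 0], [0.01, 0, 0, -0.13, 0], [0.01, 0, 0, -0.16, 0], [0.01, 0, 0, -0.16, 0]]]}}

```text
time_s: 7.92
position: [489.4, -281.9, 373.6]
eef_rot: [3.139, -0.005, -0.13]
contact_force: [0.3, -0.0, -0.2]
grip_width: 0.221
```

{"method": "servo_tool", "body": {"increments": [[[0.01, 0.03, -0.03, 0, 0], [0.01, 0.07, -0.07, 0, 0], [0.01, 0.11, -0.11, 0, 0], [0.01, 0.138, -0.137, 0, 0], [0.01, 0.138, -0.137, 0, 0], [0.01, 0.138, -0.137, 0, 0]]]}}

```text
time_s: 8.68
position: [642.5, -164.1, 369.1]
eef_rot: [3.141, 0.003, -0.13]
contact_force: [-0.5, -0.7, -1.4]
grip_width: 0.222
```

```bash
python3 - <<'E'
from h import *
o=arm.get_obs(); print({k:np.round(o[k],3) for k in ['time_s','position','eef_rot','contact_force','grip_width']})
im,d,p=snap('wrist','w3.png'); C=cloud(d,p)
print([ (t,round(r['score'],2),np.round(r['at']).tolist()) for t in ['case','lid_edge'] for r in arm.landmark_of('wrist',t)[:2]])
E
```

```text
{'time_s': np.float64(8.675), 'position': array([ 642.536, -164.068,  369.15 ]), 'eef_rot': array([ 3.141e+00,  3.000e-03, -1.300e-01]), 'contact_force': array([-0.513, -0.669, -1.363]), 'grip_width': np.float64(0.222)}
[('case', 0.95, [652.0, -164.0, 13.0]), ('lid_edge', 0.96, [621.0, -160.0, 115.0])]
```

View pics/w3.png

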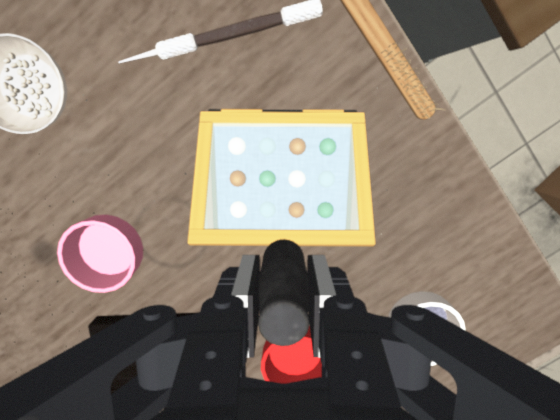

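The punch at wrist (285,290) stands above the lid's free half and the lid is clear. Lowering in slow steps.

{"method": "servo_tool", "body": {"increments": [[[0.01, 0, 0, 0.025, 0], [0.01, 0, 0, 0.045, 0], [0.01, 0, 0, 0.055, 0], [0.01, 0, 0, 0.06, 0], [0.01, 0, 0, 0.064, 0], [0.01, 0, 0, 0.068, 0], [0.01, 0, 0, 0.072, 0], [0.01, 0, 0, 0.076, 0], [0.01, 0, 0, 0.08, 0]]]}}

```text
time_s: 9.95
position: [643.4, -163.5, 290.7]
eef_rot: [3.142, -0.001, -0.129]
contact_force: [0.3, -0.9, 1.3]
grip_width: 0.224
```

{"method": "servo_tool", "body": {"increments": [[[0.01, 0, 0, 0.003, 0], [0.01, 0, 0, 0.006, 0], [0.01, 0, 0, 0.009, 0], [0.01, 0, 0, 0.012, 0]]]}}

```text
time_s: 10.45
position: [643.2, -163.5, 278.5]
eef_rot: [3.142, 0.0, -0.129]
contact_force: [0.1, -0.4, 0.9]
grip_width: 0.224
```

{"method": "servo_tool", "body": {"increments": [[[0.01, 0, 0, 0.003, 0], [0.01, 0, 0, 0.006, 0], [0.01, 0, 0, 0.009, 0], [0.01, 0, 0, 0.012, 0], [0.01, 0, 0, 0.015, 0], [0.01, 0, 0, 0.018, 0], [0.01, 0, 0, 0.02, 0], [0.01, 0, 0, 0.02, 0]]]}}

```text
time_s: 11.45
position: [643.2, -163.5, 258.4]
eef_rot: [-3.142, 0.0, -0.129]
contact_force: [0.3, -0.2, -1.1]
grip_width: 0.225
```

{"method": "servo_tool", "body": {"increments": [[[0.01, 0, 0, 0.001, 0], [0.01, 0, 0, 0.002, 0], [0.01, 0, 0, 0.003, 0], [0.01, 0, 0, 0.003, 0]]]}}

```text
time_s: 11.95
position: [643.2, -163.5, 255.6]
eef_rot: [3.142, 0.0, -0.129]
contact_force: [-0.5, 0.2, 0.2]
grip_width: 0.222
```

```bash
python3 - <<'E'
from h import *
for c in ['scene','wrist']:
    im,d,p=snap(c)
    print(c,[(t,round(r['score'],2),np.round(r['at']).tolist()) for t in ['lid_edge','punch'] for r in arm.landmark_of(c,t)[:2]], np.round(arm.get_obs()['contact_force'],1))
    if c=='scene': cv2.imwrite('pics/s2.png',cv2.cvtColor(cv2.resize(im[130:260,220:400],(720,520),interpolation=3),cv2.COLOR_RGB2BGR))
E
```

```text
scene [('lid_edge', 0.71, [604.0, -157.0, 60.0]), ('punch', 0.52, [641.0, -168.0, 55.0])] [-0.7  0.6  0.9]
wrist [('punch', 0.85, [643.0, -165.0, 57.0])] [-1.2  0.2  0. ]
```

View pics/s2.png

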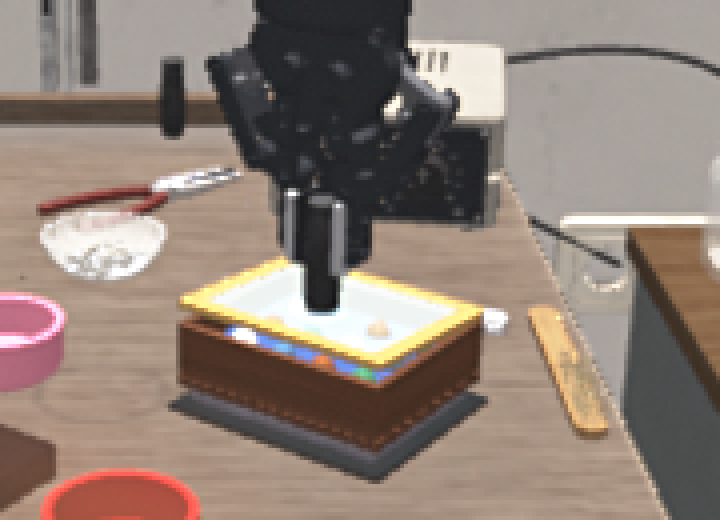

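The picture shows the punch upright on the glass, with a free-edge gap of about 8 mm at crop (280,345). Continuing gently.

{"method": "servo_tool", "body": {"increments": [[[0.01, 0, 0, 0.001, 0], [0.01, 0, 0, 0.002, 0], [0.01, 0, 0, 0.003, 0], [0.01, 0, 0, 0.004, 0], [0.01, 0, 0, 0.005, 0], [0.01, 0, 0, 0.005, 0]]]}}

```text
time_s: 13.0
position: [643.3, -163.5, 250.5]
eef_rot: [-3.142, -0.0, -0.129]
contact_force: [0.2, 0.5, -1.1]
grip_width: 0.22
```

{"method": "servo_tool", "body": {"increments": [[[0.01, 0, 0, 0.0005, 0], [0.01, 0, 0, 0.001, 0], [0.01, 0, 0, 0.0015, 0], [0.01, 0, 0, 0.0015, 0]]]}}

```text
time_s: 13.5
position: [643.4, -163.5, 249.7]
eef_rot: [3.142, -0.0, -0.129]
contact_force: [-2.0, 1.1, 6.1]
grip_width: 0.225
```

{"method": "servo_tool", "body": {"increments": [[[0.01, 0, 0, 0.0005, 0], [0.01, 0, 0, 0.001, 0], [0.01, 0, 0, 0.001, 0]]]}}

```text
time_s: 13.88
position: [643.3, -163.5, 248.8]
eef_rot: [3.141, -0.0, -0.129]
contact_force: [-2.0, 0.2, 6.6]
grip_width: 0.226
```

Force has jumped to 6–7 N at the expected height: the lid is on the case and the cushion is yielding. One more millimetre, hold, then check.

{"method": "servo_tool", "body": {"increments": [[[0.01, 0, 0, 0.0005, 0], [0.01, 0, 0, 0.001, 0], [0.01, 0, 0, 0.001, 0], [0.01, 0, 0, 0.001, 0]]]}}

```text
time_s: 14.38
position: [643.4, -163.5, 247.9]
eef_rot: [3.141, -0.0, -0.129]
contact_force: [-3.0, -0.6, 6.6]
grip_width: 0.224
```

{"method": "servo_tool", "body": {"increments": [[[0.01, 0, 0, -0.005, 0], [0.01, 0, 0, -0.03, 0], [0.01, 0, 0, -0.08, 0], [0.01, 0, 0, -0.1, 0], [0.01, 0, 0, -0.1, 0], [0.01, 0, 0, -0.1, 0]]]}}

```text
time_s: 15.12
position: [642.6, -163.5, 345.3]
eef_rot: [-3.142, 0.003, -0.129]
contact_force: [-0.2, -0.5, -0.3]
grip_width: 0.223
```

```bash
python3 - <<'E'
from h import *
o=arm.get_obs(); print({k:np.round(o[k],3) for k in ['time_s','position','eef_rot','contact_force','grip_width']})
for c in ['scene','wrist']:
    im,d,p=snap(c); C=cloud(d,p)
    print(c,[(t,round(r['score'],2),np.round(r['at']).tolist()) for t in ['lid_edge','case','punch'] for r in arm.landmark_of(c,t)[:2]])
    if c=='scene': a=cv2.resize(im[130:260,220:400],(540,390),interpolation=3)
    # frame colour (yellow) heights
    h=cv2.cvtColor(im,cv2.COLOR_RGB2HSV); m=(h[...,0]>15)&(h[...,0]<32)&(h[...,1]>130)&(np.hypot(C[...,0]-654,C[...,1]+164)<85)&(C[...,2]>35)
    q=C[m]; A=np.c_[q[:,0]-654,q[:,1]+164,np.ones(len(q))]; print(len(q),np.percentile(q[:,2],[5,50,95]).round(1),np.linalg.lstsq(A,q[:,2],rcond=None)[0].round(3))
cv2.imwrite('pics/s3.png',cv2.cvtColor(a,cv2.COLOR_RGB2BGR))
E
```

```text
{'time_s': np.float64(15.125), 'position': array([ 642.614, -163.53 ,  345.3  ]), 'eef_rot': array([-3.142e+00,  3.000e-03, -1.290e-01]), 'contact_force': array([-0.246, -0.524, -0.29 ]), 'grip_width': np.float64(0.223)}
scene [('lid_edge', 0.8, [600.0, -157.0, 54.0]), ('case', 0.86, [650.0, -164.0, 13.0]), ('punch', 0.68, [477.0, -14.0, -2.0]), ('punch', 0.48, [639.0, -166.0, 143.0])]
142 [48.8 50.9 53.1] [-2.0000e-03  1.0000e-03  5.0936e+01]
wrist [('case', 0.64, [654.0, -163.0, 12.0]), ('punch', 0.72, [643.0, -166.0, 150.0])]
269 [43.8 51.8 54.8] [-7.2000e-02  1.1000e-02  5.7132e+01]
```

View pics/s3.png

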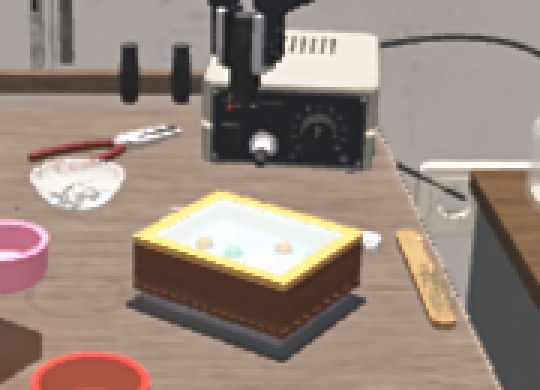

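The lid lies flat on the case: frame slope -0.002 and an even seam. Returning to the board's original spot.

{"method": "servo_tool", "body": {"increments": [[[0.01, -0.035, -0.024, 0, 0], [0.01, -0.075, -0.052, 0, 0], [0.01, -0.115, -0.08, 0, 0], [0.01, -0.15, -0.105, 0.02, 0], [0.01, -0.172, -0.12, 0.06, 0], [0.01, -0.172, -0.12, 0.1, 0], [0.01, -0.172, -0.12, 0.11, 0], [0.01, -0.172, -0.12, 0.12, 0], [0.01, -0.172, -0.12, 0.12, 0], [0.01, -0.172, -0.12, 0.12, 0]]]}}

```text
time_s: 16.77
position: [488.8, -22.5, 228.1]
eef_rot: [-3.141, -0.002, -0.13]
contact_force: [-0.5, -0.1, 0.0]
grip_width: 0.225
```

```bash
python3 - <<'E'
from h import *
o=arm.get_obs(); print({k:np.round(o[k],3) for k in ['time_s','position','eef_rot','contact_force','grip_width']})
for c in ['scene','top']:
    im,d,p=snap(c)
    print(c,[(t,round(r['score'],2),np.round(r['at']).tolist()) for t in ['punch','board'] for r in arm.landmark_of(c,t)[:2]])
    if c=='scene': cv2.imwrite('pics/s4.png',cv2.cvtColor(cv2.resize(im[150:280,120:280],(640,520),interpolation=3),cv2.COLOR_RGB2BGR))
E
```

```text
{'time_s': np.float64(16.775), 'position': array([488.817, -22.488, 228.102]), 'eef_rot': array([-3.141e+00, -2.000e-03, -1.300e-01]), 'contact_force': array([-0.512, -0.103,  0.021]), 'grip_width': np.float64(0.225)}
scene [('punch', 0.65, [491.0, -27.0, 28.0]), ('board', 0.89, [478.0, -16.0, -0.0]), ('board', 0.53, [750.0, 38.0, -1.0])]
top [('board', 0.77, [476.0, -23.0, -0.0])]
```

View pics/s4.png

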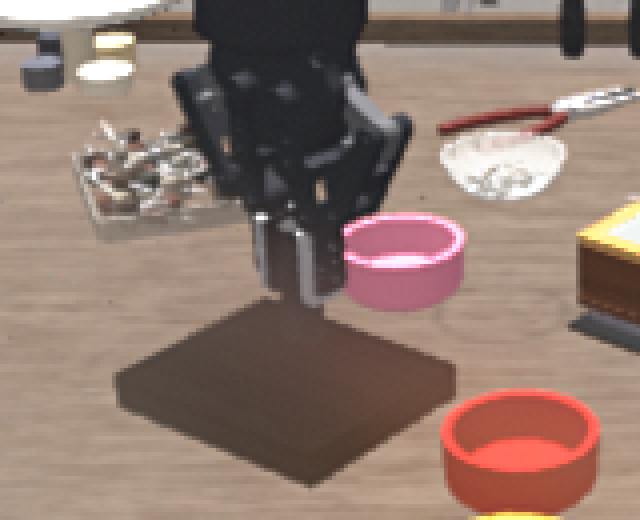

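The punch hangs upright about 12 mm over the board, at crop (300,300). Lowering to contact.

{"method": "servo_tool", "body": {"increments": [[[0.01, 0, 0, 0.004, 0], [0.01, 0, 0, 0.008, 0], [0.01, 0, 0, 0.01, 0], [0.01, 0, 0, 0.011, 0], [0.01, 0, 0, 0.012, 0], [0.01, 0, 0, 0.012, 0], [0.01, 0, 0, 0.012, 0]]]}}

```text
time_s: 17.95
position: [488.2, -22.3, 215.3]
eef_rot: [3.142, -0.0, -0.129]
contact_force: [-0.5, -0.2, 1.4]
grip_width: 0.221
```

{"method": "servo_tool", "body": {"increments": [[[0.01, 0, 0, 0.0005, 0], [0.01, 0, 0, 0.001, 0], [0.01, 0, 0, 0.001, 0]]]}}

```text
time_s: 18.32
position: [488.3, -22.2, 215.2]
eef_rot: [3.141, -0.001, -0.129]
contact_force: [-4.0, 0.4, 14.2]
grip_width: 0.224
```

Contact with the board is confirmed. Easing off the press and opening gradually.

{"method": "servo_tool", "body": {"increments": [[[0.01, 0, 0, -0.001, 0], [0.01, 0, 0, -0.001, 0], [0.022, 0, 0, -0.001, 0], [0.028, 0, 0, -0.001, 0], [0.04, 0, 0, -0.001, 0], [0.06, 0, 0, -0.001, 0], [0.08, 0, 0, -0.001, 0], [0.0854, 0, 0, -0.001, 0], [0.0854, 0, 0, -0.001, 0]]]}}

```text
time_s: 19.45
position: [488.2, -22.3, 215.2]
eef_rot: [3.142, -0.0, -0.129]
contact_force: [0.6, -0.3, 1.2]
grip_width: 1.003
```

{"method": "servo_tool", "body": {"increments": [[[0.0854, 0, 0, -0.02, 0], [0.0854, 0, 0, -0.06, 0], [0.0854, 0, 0, -0.12, 0], [0.0854, 0, 0, -0.17, 0], [0.0854, 0, 0, -0.2, 0], [0.0854, 0, 0, -0.2, 0], [0.0854, 0, 0, -0.2, 0]]]}}

```text
time_s: 20.32
position: [487.7, -22.4, 414.4]
eef_rot: [3.141, 0.001, -0.129]
contact_force: [0.5, 0.6, 0.2]
grip_width: 0.997
```

```bash
python3 - <<'E'
from h import *
o=arm.get_obs(); print({k:np.round(o[k],3) for k in ['time_s','position','contact_force','grip_width']})
for c in ['scene','wrist']:
    im,d,p=snap(c,f'{c}_end.png'); C=cloud(d,p)
    m=(np.hypot(C[...,0]-488,C[...,1]+22)<35)&(C[...,2]>70)&(C[...,2]<90); q=C[m]
    if len(q): print(len(q),np.median(q,0).round(1),np.ptp(q,axis=0).round(1))
    print(c,[(t,round(r['score'],2),np.round(r['at']).tolist()) for t in ['punch','lid_edge','pot','pearl_dish','engraver'] for r in arm.landmark_of(c,t)[:4]])
E
```

```text
{'time_s': np.float64(20.325), 'position': array([487.737, -22.438, 414.417]), 'contact_force': array([0.505, 0.629, 0.152]), 'grip_width': np.float64(0.997)}
52 [483.2 -25.5  75.5] [16.3 15.7  8.5]
scene [('punch', 0.28, [752.0, 38.0, -5.0]), ('lid_edge', 0.56, [603.0, -158.0, 53.0]), ('pot', 0.91, [487.0, -280.0, -2.0]), ('pot', 0.82, [605.0, 5.0, -1.0]), ('pot', 0.75, [386.0, -204.0, -1.0]), ('pot', 0.67, [473.0, -150.0, 3.0]), ('pearl_dish', 0.57, [752.0, 39.0, -5.0])]
320 [487.8 -22.6  77.7] [16.4 16.2 10.5]
wrist [('punch', 0.79, [485.0, -24.0, 19.0]), ('lid_edge', 0.95, [601.0, -157.0, 57.0]), ('pot', 0.9, [468.0, -153.0, 2.0]), ('pot', 0.88, [487.0, -280.0, -1.0]), ('pot', 0.85, [604.0, 3.0, 3.0]), ('pot', 0.78, [385.0, -206.0, 2.0])]
```

View pics/scene_end.png

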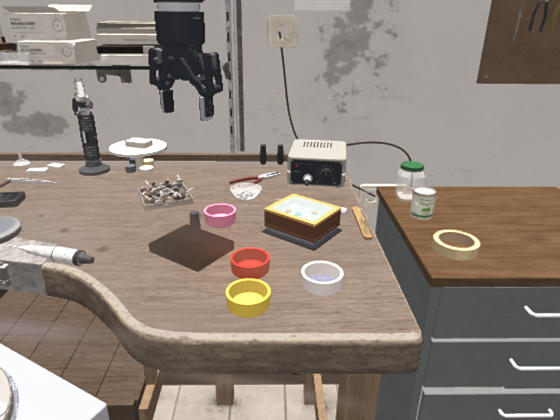

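The punch stands upright on the board at scene (194,220), the lid is shut at (302,215), and the pots and dish have not moved. Handing in.

```bash
python3 -c "
from plant import arm
print(arm.close_job())"
```

```text
the job is handed in; nothing more can be done
None
```

The glass lid is shut, the punch is back upright on the black board with the gripper clear, and the job was handed in at about 20 s.

- **Dip:** I lowered the end of the punch to about 15 mm below the rim of the white, grey-felted pot. The yellow, red and pink pots were left alone.
- **Press:** I pressed the lid down with that end until the force jumped, reading at most about 6.6 N, at the expected shut height.
- **Lid check:** The scene view puts the lid frame flat (slope -0.002), with the free edge at about 53–57 mm against 54 mm for shut. A wrist-camera fit while the punch was still held disagreed (slope -0.07). It used partly hidden points, so I set it aside.
- **Punch check:** It stands within about 1 mm of where it started, with its top at about 78 mm. The last nudge on setting it down read about 14 N against the board, before I eased off and let go.
- **Bystanders:** The pots and pearl dish are where they were, within what the cameras can tell. The networks did not find the graver in the last pictures. It looked undisturbed in the wrist view over the case, and nothing went near it afterwards.

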